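# Load a tube rack past the spring gate of an analyser lane

### The arm

A 6-joint arm with a two-finger parallel gripper is mounted at the origin on the work surface. World frame = base frame: x ahead of the robot, y to its left, z up, the work surface at z = 0. Lengths are in m, angles in rad, forces in N, time in s.
With the tool pointing down it reaches from about 0.25 to 0.725 m from the base axis. Payload 4 kg.
Tool frame: the origin (TCP) lies between the finger pads; the fingertips stand 17 mm ahead of it and the grasp point (between the pads) lies 2 mm behind it; z points along the fingers, x is the direction in which the jaws open and shut, and the axes are right-handed (so a half turn about z gives the same grasp; the last joint's range is limited). The gripper opens to 85 mm and grips with 20 to 120 N. Pads are 22 mm wide; open, the fingers measure 114 mm over their backs; the gripper's body (76 mm by 85 mm) begins 54 mm behind the grasp point. The pads swing forward as they close: fully open they stand 13 mm farther back than shut.
Start: joints at [1.343, 0.241, 0.005, 1.335, 0, 1.571], TCP at [0.113, 0.487, 0.248] pointing down, gripper open.
Joint ranges: [-2.72, 2.72], [-1.05, 1.87], [-1.09, 1.28], [-1.99, 2.15], [-1.42, 1.44], [-3.14, 3.14]. Speed limits (rad/s): [2.79, 2.79, 3.14, 3.14, 3.14, 3.14].

### API

Orientations are given as a unit quaternion [x, y, z, w].
In Python, from workcell import telemetry, cams, workorder gives the robot as it stands. The module is installed in compiled form; this text tells all that it offers.
- The arm moves only by the tool apply_moves, never from a script. Its argument "moves" is a list that holds one entry, the list of rows, each a list of 4 numbers: the shift along the tool's x, y, z in mm, then the turn about the tool's z in degrees. A call has exactly 10 rows; each row shifts and turns the pose as measured when the row begins, along the tool's axes as they then stand; what a row does not reach is not made up. A row lasts 1/10 s, in which the tool goes at most 50 mm and 8.59 degrees, less where a joint would pass 70% of its speed; a pose out of reach is approached as far as the arm can. A call with a gripper value outside its range is refused whole. "hand" is the gripper's target within -1 to 1 (fully open at 1, half-way at 0, shut at -1), set as the call begins (left out, the last holds). The fingers move at their own pace and stop on an object; the grip force is fixed at half the most. Time passes only in rows, so rows that do not move let the fingers close, or fill a call up. It gives the time, the measured TCP pose, the force and the opening at its end, in the units of the state.
- telemetry.get_obs(): the state, without advancing time (a new reading comes with each control period).
- cams.camera(name): name is "side" or "top" or "wrist"; returns a dict with "color" (384x512x3 uint8, red, green, blue), "fovy" (degrees; the focal length in pixels is half the picture's height over the tangent of half this angle, whatever the lens; pixels are square), "cx", "cy" (the principal point, pixels), "k1" (the pictures are not rectified: a ray, as slopes to the right and down, at radius r is drawn at 1 + k1 r^2 times it, then the intrinsics apply), "camera_from_world" (4x4, takes a point from world to camera coordinates). Camera axes: x right, y down, z forward; pixel columns grow to the right and rows downward; lengths in m; the calibration is good to about 2 mm. A picture is of the moment at which its call begins. There is no depth.
- workorder.job_done(): hands the job in, once; it reports no verdict.
The state is a dict: "clock": time; "joint_pos": joint angles; "joint_vel": joint speeds; "tau": joint torques, N m; "eef_pos": TCP position; "tool_rot": TCP orientation; "ft_force": force on the tool from outside, world axes, zero at the start; "ft_torque": the same for the moment, N m; "grip_width": finger opening in m.
Only numpy, scipy, OpenCV 4.12 (cv2) and the standard library are available. Lean on these libraries where they do the work, as an engineer would, in place of code of your own. Each camera call takes 0.05 s, during which the arm holds its last target. There are 200 camera calls.

### The job

Load the tube rack into the analyser: with one finger press down the long pedal beside the lane so that the gate swings out of the way, keep it held clear of the rack while you push the rack along the lane past it, fully home against the end stop, and only then let the gate spring shut behind it. Press and push only: the rack stays flat on the lane floor and is never lifted, and the bottle, the tip box and the beaker are left alone.

Things in the scene. Friction and masses are not known exactly. Their poses are not given: they have to be found in the camera images.
- lane: Fixed grey plastic loading lane (straight chute). Origin: on the work surface under its centre line, at the gate. x = push direction, y left of it, z up. Floor top z = 6 mm, x -200 (open rear end) to +96 mm. Side walls 5 mm thick, inner faces y = +38 and -38 mm, tops z = 24 mm.
- end_stop (a point): Centre of the end stop's face at floor level, lane x = +96, y = 0, z = 6 mm: an upright plate 56 mm high across the lane. Behind it a white analyser box, lane x +104 to +214 mm, 150 mm wide, 150 mm tall.
- gate (a joint): Angle of the dark steel spring gate: 0 shut, 0.75 rad fully open (stop); a spring shuts it. Shaft parallel to lane x at lane y = -46, z = 16 mm. Its pedal opens it: see pedal_edge. The rack cannot push it open. From 0.55 rad on it is clear of the rack.
- gate_tip (a point): Tip of the gate's blade (moves with it), shut at lane x = 0, y = -22, z = 54 mm. The blade, 6 mm thick (lane x -3 to +3), slants from the shaft over the wall into the lane; shut it reaches y = -18 mm at z 42 to 60 mm. Fully open it stands outside the wall, within lane y -44 to -66, up to 64 mm high.
- pedal_edge (a point): Middle of the outer long edge of the pedal (moves with it): flat black plate on the gate's shaft, on the lane's -y side, lane x -185 to +5 mm, 8 to 78 mm out from the shaft. Shut, it slopes up outwards at 43 degrees, edge 69 mm high; fully down it is level, top z = 18.5 mm, lane y -54 to -124. Pressed anywhere, 2 N at first, 3 N fully down at 45 mm from the shaft.
- rack: Loose white tube rack with small capped tubes, about 0.2 kg, 84 mm along the lane (its x), 72 mm wide, 50 mm tall (caps to 56 mm). Origin: centre of its underside; its x axis points along the lane's x. Starts in the lane before the gate. Home against the end stop its origin is at lane x = +54 mm, its rear face 12 mm past the gate line.
- bottle: Amber bottle, 52 mm wide, 120 mm tall, a bystander. Origin: centre of its underside.
- tipbox: Clear and blue pipette tip box, 85 x 120 x 68 mm, a bystander. Origin: centre of its underside.
- beaker: Empty clear plastic beaker, 84 mm wide, 90 mm tall, a bystander. Origin: centre of its underside.
Mind the look-alikes: they are no part of the job. What is shaped like the rack but green or purple is not meant.

How it is judged:
On the way, in this order (a step that is already met when the one before it is completed fails the run):
1. the gate is held open by the fingers with the rack still before it (value of joint gate above 0.5 rad and contact force between the fingers and gate above 0.3 N and x of rack in the frame of lane below -0.042 m), for 0.1 s.
2. the rack is wholly past the gate while the fingers still hold the gate open (value of joint gate above 0.5 rad and contact force between the fingers and gate above 0.3 N and x of rack in the frame of lane above 0.046 m), for 0.1 s.
At the end, for the whole second after the job is handed in: The rack rests flat on the lane floor within 5 mm of the end stop, wholly past the gate, and the gate is shut behind it (within 0.06 rad) (x of rack in the frame of lane between 0.049 and 0.058 m and y of rack in the frame of lane between -0.006 and 0.006 m and height (world z) of rack below 0.009 m and angle between rack's own z axis and vertical below 0.06 rad and value of joint gate below 0.06 rad and linear speed of rack below 0.01 m/s); the robot touches nothing.
It fails at once if the gate is let down on the rack, or is not held open, while the rack is passing it (x of rack in the frame of lane between -0.037 and 0.044 m and (contact force between gate and rack above 1.5 N or value of joint gate below 0.4 rad)).
It fails at once if the rack is lifted or tipped (height (world z) of rack above 0.016 m or angle between rack's own z axis and vertical above 0.2 rad).
It fails at once if a bystander is moved (distance of any of bottle, tipbox, beaker from where it was at the start of the episode above 0.02 m).
It also fails if it takes over 40 s, if anything falls off the work surface, if the arm or the gripper's body presses on something with over 40 N, if the wrist force passes 120 N, or if a joint passes its speed limit or range.

## Working session

There is one attempt and no reset: what is moved stays moved. The work goes in short steps, Python scripts to look and compute and a tool call to move; the robot and the scene stay as the last step left them, time stands still between calls to the robot, and variables do not carry over. Pictures are saved under pics/ and viewed, about 8 in all and at most 12, crops included, and the job is handed in when it is done.

Besides the shell and the picture viewer there is one more tool, called after "Request:" by a JSON object that holds its "api" and its "payload". apply_moves: Moves the arm, as the interface text tells. Its arguments: {"type":"object","properties":{"moves":{"type":"array"},"hand":{"type":"number"}},"required":["moves"]}

```bash
mkdir -p pics
cat > h.py <<'E'
import numpy as np, cv2
from workcell import telemetry, cams, workorder
def shot(n,fn=None):
    c=cams.camera(n)
    if fn: cv2.imwrite('pics/'+fn,c['color'][:,:,::-1])
    np.savez('pics/%s.npz'%n,**c)
    return c
def load(n): return dict(np.load('pics/%s.npz'%n))
def K(c):
    f=192/np.tan(np.radians(float(c['fovy']))/2); return f
def proj(c,P):
    P=np.atleast_2d(P).astype(float);T=c['camera_from_world'];p=P@T[:3,:3].T+T[:3,3]
    s=p[:,:2]/p[:,2:];r2=(s**2).sum(1,keepdims=True);s=s*(1+c['k1']*r2)
    return s*K(c)+[float(c['cx']),float(c['cy'])]
def ray(c,uv):
    d=(np.array(uv,float)-[float(c['cx']),float(c['cy'])])/K(c);s=d.copy()
    for _ in range(20): s=d/(1+c['k1']*(s@s))
    T=c['camera_from_world'];R=T[:3,:3];return -R.T@T[:3,3],R.T@np.array([s[0],s[1],1])
def atz(c,uv,z):
    o,d=ray(c,uv);return o+d*(z-o[2])/d[2]
E
python3 - <<'E'
from h import *
a=[shot(n) for n in('top','side')]
cv2.imwrite('pics/a.png',a[0]['color'][:,:,::-1]);cv2.imwrite('pics/b.png',a[1]['color'][:,:,::-1])
for c in a: print(c['fovy'],c['cx'],c['cy'],c['k1'],ray(c,(256,192)))
print(telemetry.get_obs())
E
```

```text
55.82019728811777 259.7015893600065 186.81051787749593 -0.0028767502809156405 (array([4.77325759e-01, 5.64852582e-06, 1.02074553e+00]), array([ 0.04086408, -0.00180538, -0.99931783]))
53.53311382698799 259.05787405774066 189.6375802524699 -0.1311403488587343 (array([0.4676673 , 0.90319097, 0.68849879]), array([ 0.08137531, -0.81277796, -0.57695156]))
{'clock': 0.1, 'joint_pos': array([ 1.34295353e+00,  2.41340887e-01,  3.84536274e-03,  1.33523708e+00,
       -1.27725766e-05,  1.57080802e+00]), 'joint_vel': array([-0.00050234, -0.00201105,  0.00395289, -0.00145556,  0.00029037,
        0.00027119]), 'tau': array([-1.19106735e-03, -3.73136222e+01,  2.53010738e+01,  1.08724041e-02,
       -7.54458188e-05,  9.17013836e-06]), 'eef_pos': array([0.11281661, 0.48653695, 0.24749517]), 'tool_rot': array([ 7.82907028e-01,  6.22137965e-01, -7.53980842e-04,  6.07323333e-04]), 'ft_force': array([ 0.87083791, -0.35812035, -0.10928427]), 'ft_torque': array([ 0.04951909, -0.02876989, -0.00710565]), 'grip_width': 0.085428031662976}
```

View pics/a.png

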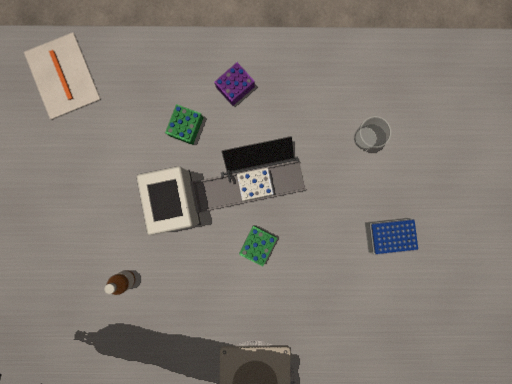

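View pics/b.png

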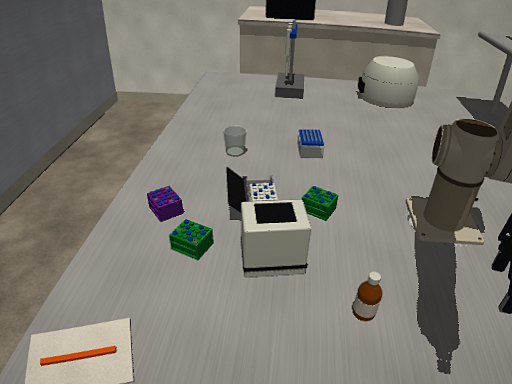

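The top picture shows the white rack at (255,185) in the lane, with the pedal at (258,155) and the analyser at (167,200). The look-alikes are the green racks at (184,124) and (258,245) and the purple one at (235,84). I choose the white one in the lane and check it in a crop.

Run:
```python
from h import *
c=load('top');im=c['color'][125:245,130:320,::-1]
cv2.imwrite('pics/c.png',cv2.resize(im,None,fx=4,fy=4,interpolation=cv2.INTER_CUBIC))
for uv,z in(((255,185),.056),((304,180),.02),((200,195),.0)): print(atz(c,uv,z))
```

```text
[0.53544724 0.00096926 0.056     ]
[ 0.55182045 -0.13479867  0.02      ]
[0.51029295 0.15559015 0.        ]
```

View pics/c.png

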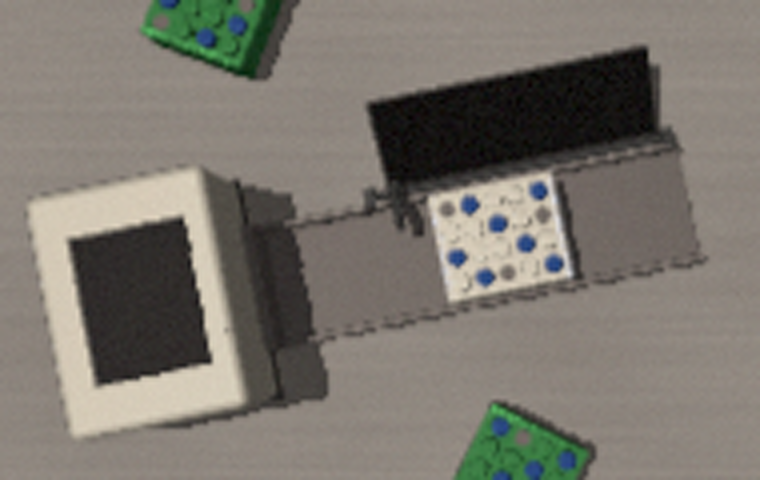

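```bash
cat > fit.py <<'E'
from h import *
from scipy.optimize import least_squares
def W(p,L):
    L=np.atleast_2d(L)/1000;c,s=np.cos(p[2]),np.sin(p[2])
    return np.c_[p[0]+c*L[:,0]-s*L[:,1],p[1]+s*L[:,0]+c*L[:,1],L[:,2]]
E
python3 - <<'E'
from fit import *
c=load('top')
px=np.array([(368,102),(648,47),(200,167),(248,402),(27,203),(75,437),(705,260),(672,130)],float)
L=[(5,-103,69.5),(-185,-103,69.5),(104,-75,150),(104,75,150),(214,-75,150),(214,75,150),(-200,43,24),(-200,-43,24)]
uv=130*np.array([1,0])+np.array([0,125])+(px+.5)/4-.5
r=least_squares(lambda p:(proj(c,W(p,L))-uv).ravel(),[.53,.05,1.7])
print(r.x,np.round(r.fun.reshape(-1,2),1))
p=r.x
rk=np.array([(430,197),(553,172),(573,277),(450,301)],float);ruv=np.array([130,125])+(rk+.5)/4-.5
Lr=lambda q:[(q[0]+42,q[1]-36,56),(q[0]-42,q[1]-36,56),(q[0]-42,q[1]+36,56),(q[0]+42,q[1]+36,56)]
r2=least_squares(lambda q:(proj(c,W(p,Lr(q)))-ruv).ravel(),[-50,0]);print(r2.x,np.round(r2.fun,1))
# overlay in side
s=load('side');im=s['color'][:,:,::-1].copy()
for P,col in((L,(0,0,255)),(Lr(r2.x),(255,0,255))):
    for u in proj(s,W(p,P)): cv2.circle(im,tuple(int(round(4*a)) for a in u),4,col,1,shift=2)
cv2.imwrite('pics/d.png',cv2.resize(im[150:290,210:330],None,fx=4,fy=4,interpolation=cv2.INTER_CUBIC))
E
```

```text
[0.52677343 0.0640076  1.78419348] [[-0.5  0.1]
 [-0.3 -1. ]
 [ 0.4 -1.6]
 [ 0.9  0.9]
 [-1.4 -1. ]
 [-1.2  1.9]
 [ 0.5 -0.8]
 [ 2.   1.4]]
[-64.15181799   1.69939638] [-0.3  0.  -0.3 -0.3  0.4 -0.2  0.3  0.4]
```

View pics/d.png

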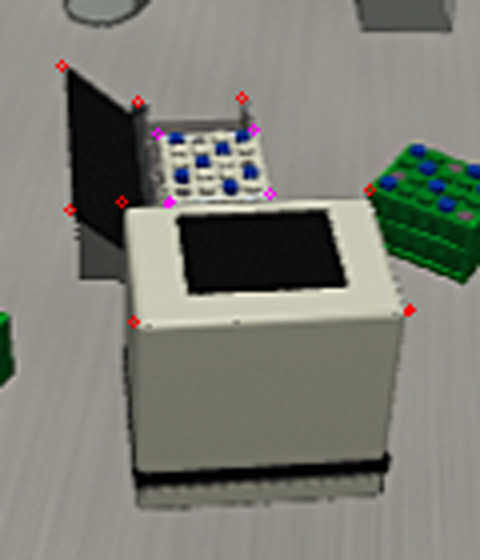

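The side overlay confirms the lane fit: the pedal and rack corners land on the image. The lane gate is at about (0.527, 0.064) with yaw 1.784, and the rack is at lane x ≈ -64. The plan is tool x = -lane y and tool y = -lane x, so one finger sits on the pedal and the other sits behind the rack.

Request:
{"api": "apply_moves", "payload": {"moves": [[[0, 0, 0, 8.1], [0, 0, 0, 8.1], [0, 0, 0, 8.1], [0, 0, 0, 8.1], [0, 0, 0, 8.1], [0, 0, 0, 8.1], [0, 0, 0, 8.1], [0, 0, 0, 8], [0, 0, 0, 0], [0, 0, 0, 0]]], "hand": 0.87}}

```text
clock: 1.1
eef_pos: [0.112, 0.4831, 0.2421]
tool_rot: [0.996, 0.085, -0.002, 0.007]
ft_force: [0.7, -1.3, 0.1]
grip_width: 0.0798
```

```bash
cat > st.py <<'E'
import sys
from fit import *
from scipy.spatial.transform import Rotation as Ro
p=np.array([0.52677,0.06401,1.78419])
def state():
    o=telemetry.get_obs();R=Ro.from_quat(o['tool_rot']).as_matrix()
    c,s=np.cos(p[2]),np.sin(p[2]);d=o['eef_pos'][:2]-p[:2]
    l=np.array([c*d[0]+s*d[1],-s*d[0]+c*d[1]])*1000
    yaw=np.degrees(np.arctan2(R[1,0],R[0,0]))
    print('t%.1f lane x %.1f y %.1f z %.1f grip %.1f'%(o['clock'],*l,o['eef_pos'][2]*1000,o['grip_width']*1000),'turn needed',yaw-(np.degrees(p[2])-90),'F',o['ft_force'].round(1),'tilt',R[:,2].round(3),'q',o['joint_pos'].round(2))
    return o,R
def togo(lx,ly,z):
    o,R=state();t=W(p,[(lx,ly,z)])[0];print('tool shift mm',((t-o['eef_pos'])@R*1000).round(1))
if __name__=='__main__': togo(*map(float,sys.argv[1:4]))
E
python3 st.py -126 -45 200
```

```text
t1.1 lane x 497.4 y 316.6 z 242.1 grip 79.8 turn needed -2.4430446918502504 F [ 0.7 -1.3  0.1] tilt [-0.003 -0.014 -1.   ] q [ 1.34  0.25 -0.    1.34 -0.    2.74]
tool shift mm [388.1 606.8  48. ]
```

Request:
{"api": "apply_moves", "payload": {"moves": [[[24, 38, -1, -1.2], [24, 38, -1, -1.2], [24, 38, -1, 0], [24, 38, -1, 0], [24, 38, -1, 0], [24, 38, -1, 0], [24, 38, -1, 0], [24, 38, -1, 0], [24, 38, -1, 0], [24, 38, -1, 0]]]}}

```text
clock: 2.1
eef_pos: [0.4379, 0.1589, 0.2546]
tool_rot: [0.992, 0.128, -0.002, 0.006]
ft_force: [0.9, -0.0, 0.7]
grip_width: 0.0798
```

```bash
python3 st.py -126 -45 180
```

```text
t2.1 lane x 111.6 y 66.7 z 254.6 grip 79.8 turn needed 2.4378022002370052 F [ 0.9 -0.   0.7] tilt [-0.002 -0.012 -1.   ] q [ 0.35  0.17 -0.06  1.34 -0.01  1.67]
tool shift mm [101.9 241.3  76.9]
```

Request:
{"api": "apply_moves", "payload": {"moves": [[[14, 34, 0, 1.2], [14, 34, 0, 1.2], [14, 34, 0, 0], [14, 34, 0, 0], [14, 34, 0, 0], [14, 34, 6, 0], [14, 34, 10, 0], [2, 0, 16, 0], [0, 0, 16, 0], [0, 0, 0, 0]]]}}

```text
clock: 3.1
eef_pos: [0.5984, -0.0678, 0.205]
tool_rot: [0.994, 0.114, -0.001, 0.006]
ft_force: [-0.4, 0.3, -0.7]
grip_width: 0.08
```

```bash
python3 st.py -126 -45 130
python3 - <<'E'
from h import *
c=shot('wrist','w1.png');o=telemetry.get_obs()
s=shot('side');t=shot('top')
a=cv2.resize(s['color'][100:250,200:350,::-1],None,fx=3,fy=3,interpolation=cv2.INTER_CUBIC)
cv2.imwrite('pics/e.png',np.hstack([a,cv2.resize(c['color'][:,:,::-1],(600,450))])[:, -800:] if 0 else c['color'][:,:,::-1])
E
```

```text
t3.1 lane x -144.0 y -42.1 z 205.0 grip 80.0 turn needed 0.8145603855531522 F [-0.4  0.3 -0.7] tilt [-0.001 -0.012 -1.   ] q [-0.11  0.46  0.21  1.32 -0.01  1.24]
tool shift mm [  3.4 -18.9  74.8]
```

View pics/w1.png

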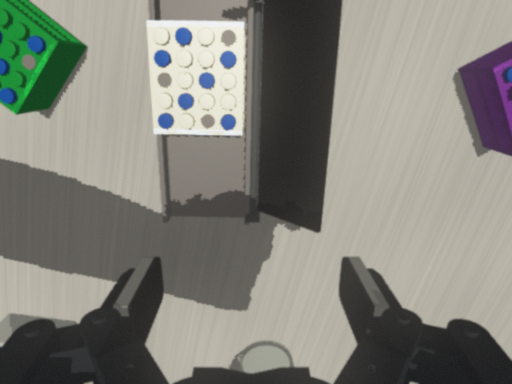

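Run:
```python
from st import *
c=load('wrist')
def lane(w):
    d=w[:2]-p[:2];a,b=np.cos(p[2]),np.sin(p[2]);return np.round(1000*np.array([a*d[0]+b*d[1],-b*d[0]+a*d[1]]),1)
for n,uv,z in(('rackRL',(154,134),56),('rackRR',(243,136),56),('rackFL',(148,21),56),('rackFR',(246,21),56),('pedcorner',(320,231),69.5),('wallL rear',(163,218),24),('wallR rear',(259,218),24)):
    print(n,lane(atz(c,uv,z/1000)))
im=c['color'][:,:,::-1].copy()
for L in((-200,43,24),(-200,-43,24),(-185,-103,69.5),(-185,-51.8,21.5),(-106,38,56),(-106,-34,56)):
    u=proj(c,W(p,[L]))[0];print(L,u.round(1))
```

```text
rackRL [-106.8   37.7]
rackRR [-107.6  -34.4]
rackFL [-23.2  36.2]
rackFR [-22.8 -36. ]
pedcorner [-184.8 -100.5]
wallL rear [-195.    44.7]
wallR rear [-193.4  -49.8]
(-200, 43, 24) [165.1 222.7]
(-200, -43, 24) [251.9 224. ]
(-185, -103, 69.5) [323.  231.3]
(-185, -51.8, 21.5) [261.2 209.1]
(-106, 38, 56) [153.6 133. ]
(-106, -34, 56) [242.5 134. ]
```

Request:
{"api": "apply_moves", "payload": {"moves": [[[2, -8, 0, 0.8], [1, -8, 0, 0], [0, 0, 16, 0], [0, 0, 16, 0], [0, 0, 16, 0], [0, 0, 16, 0], [0, 0, 16, 0], [0, 0, 14, 0], [0, 0, 0, 0], [0, 0, 0, 0]]]}}

```text
clock: 4.25
eef_pos: [0.6051, -0.0406, 0.123]
tool_rot: [0.994, 0.113, 0.011, 0.007]
ft_force: [0.2, -0.5, 0.1]
grip_width: 0.0801
```

```bash
python3 st.py -128 -45 90
python3 - <<'E'
from h import *
s=shot('side')
cv2.imwrite('pics/f.png',cv2.resize(s['color'][120:250,200:340,::-1],None,fx=4,fy=4,interpolation=cv2.INTER_CUBIC))
E
```

```text
t4.2 lane x -118.8 y -54.4 z 123.0 grip 80.1 turn needed 0.7637944373079506 F [ 0.2 -0.5  0.1] tilt [ 0.024 -0.012 -1.   ] q [-0.06  0.51  0.06  1.1  -0.01  1.28]
tool shift mm [-10.3   8.5  33. ]
```

View pics/f.png

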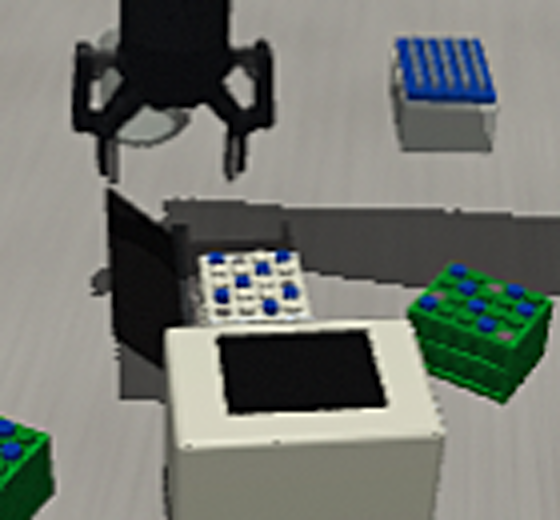

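Run:
```python
from st import *
s=load('side');o,R=state()
for a in((113,181),(232,179)):
    uv=np.array([200,120])+(np.array(a)+.5)/4-.5
    O,d=ray(s,uv)
    # plane: tool y = 0 through TCP; tip centre
    n=R[:,1];t=((o['eef_pos']-O)@n)/(d@n);P=O+t*d;print(((P-o['eef_pos'])@R*1000).round(1))
```

```text
t4.3 lane x -118.8 y -54.4 z 123.1 grip 80.1 turn needed 0.7631455667200377 F [-1.2  1.  -0.6] tilt [ 0.024 -0.012 -1.   ] q [-0.06  0.51  0.06  1.1  -0.01  1.28]
[41.2 -0.  10.9]
[-46.   -0.   11.4]
```

Request:
{"api": "apply_moves", "payload": {"moves": [[[-5, 4, 0, 0.8], [-5, 4, 0, 0], [0, 0, 0, 0], [0, 0, 6, 0], [0, 0, 6, 0], [0, 0, 6, 0], [0, 0, 6, 0], [0, 0, 5, 0], [0, 0, 0, 0], [0, 0, 0, 0]]]}}

```text
clock: 5.3
eef_pos: [0.5985, -0.0518, 0.0939]
tool_rot: [0.994, 0.105, 0.013, 0.007]
ft_force: [-0.2, 0.4, -0.7]
grip_width: 0.0798
```

```bash
python3 st.py -128 -45 65
```

```text
t5.3 lane x -128.4 y -45.5 z 93.9 grip 79.8 turn needed -0.11392461015562283 F [-0.2  0.4 -0.7] tilt [ 0.028 -0.012 -1.   ] q [-0.08  0.52  0.    1.02 -0.01  1.28]
tool shift mm [-1.2 -0.9 28.9]
```

Request:
{"api": "apply_moves", "payload": {"moves": [[[0, 0, 5, 0], [0, 0, 5, 0], [-1, 0, 5, 0], [0, 0, 5, 0], [0, 0, 5, 0], [-1, 0, 5, 0], [0, 0, 5, 0], [0, 0, 5, 0], [0, 0, 0, 0], [0, 0, 0, 0]]]}}

```text
clock: 6.3
eef_pos: [0.5984, -0.0528, 0.0511]
tool_rot: [0.994, 0.105, 0.014, 0.008]
ft_force: [0.6, -0.7, 1.0]
grip_width: 0.0795
```

```bash
python3 st.py -128 -45 26
```

```text
t6.3 lane x -129.3 y -45.3 z 51.1 grip 79.5 turn needed -0.10586336837991617 F [ 0.6 -0.7  1. ] tilt [ 0.03  -0.012 -0.999] q [-0.08  0.56 -0.05  0.93 -0.01  1.28]
tool shift mm [-1.  -1.8 25.1]
```

Request:
{"api": "apply_moves", "payload": {"moves": [[[0, 0, 3, 0], [0, 0, 3, 0], [-0.5, 0, 3, 0], [0, 0, 3, 0], [0, 0, 3, 0], [-0.5, 0, 3, 0], [0, 0, 2, 0], [0, 0, 0, 0], [0, 0, 0, 0], [0, 0, 0, 0]]]}}

```text
clock: 7.3
eef_pos: [0.6008, -0.0531, 0.0313]
tool_rot: [0.994, 0.106, 0.017, 0.008]
ft_force: [0.1, 0.8, 1.5]
grip_width: 0.0798
```

```bash
python3 st.py -128 -45 26;  python3 - <<'E'
from h import *
s=shot('side');t=shot('wrist')
a=cv2.resize(s['color'][140:250,210:320,::-1],(440,440),interpolation=cv2.INTER_CUBIC)
b=cv2.resize(t['color'][:,:,::-1],(360,270));b=cv2.copyMakeBorder(b,0,170,0,0,0)
cv2.imwrite('pics/g.png',np.hstack([a,b]))
E
```

```text
t7.3 lane x -130.1 y -47.5 z 31.3 grip 79.8 turn needed -0.08240051747881161 F [0.1 0.8 1.5] tilt [ 0.036 -0.012 -0.999] q [-0.08  0.59 -0.07  0.88 -0.01  1.27]
tool shift mm [-2.7 -2.2  5.1]
```

View pics/g.png

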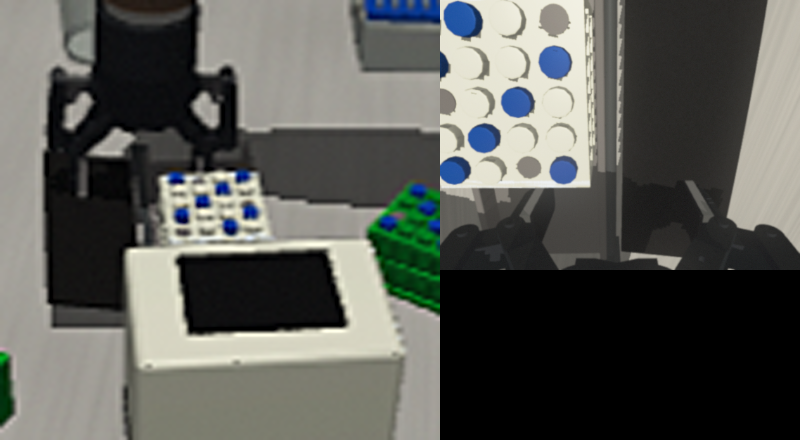

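Run:
```python
from st import *
s=load('side');w=load('wrist')
for th in(0,.2,.4,.5,.55,.6,.65,.7,.75):
    a=np.radians(43)-th
    pts=[(x,-46-78*np.cos(a)+2.5*np.sin(a)*0,16+78*np.sin(a)+2.5*np.cos(a)) for x in(5,-185)]
    u=proj(s,W(p,pts)); v=proj(w,W(p,pts))
    print(th,((u-[210,140])*4).round(0).tolist(), (v*360/512+[440,0]).round(0).tolist())
```

```text
0 [[69.0, 248.0], [60.0, 102.0]] [[807.0, -120.0], [719.0, 318.0]]
0.2 [[56.0, 262.0], [48.0, 116.0]] [[807.0, -96.0], [726.0, 297.0]]
0.4 [[46.0, 279.0], [40.0, 131.0]] [[797.0, -77.0], [726.0, 277.0]]
0.5 [[43.0, 288.0], [38.0, 139.0]] [[789.0, -69.0], [725.0, 268.0]]
0.55 [[42.0, 292.0], [37.0, 143.0]] [[786.0, -65.0], [724.0, 263.0]]
0.6 [[41.0, 296.0], [36.0, 147.0]] [[781.0, -61.0], [722.0, 259.0]]
0.65 [[41.0, 301.0], [36.0, 151.0]] [[777.0, -58.0], [721.0, 254.0]]
0.7 [[41.0, 305.0], [35.0, 155.0]] [[772.0, -55.0], [719.0, 250.0]]
0.75 [[41.0, 309.0], [35.0, 159.0]] [[768.0, -52.0], [717.0, 246.0]]
```

Request:
{"api": "apply_moves", "payload": {"moves": [[[-1, 0, 1, 0], [-1, 0, 1, 0], [-1, 0, 1, 0], [0, 0, 1, 0], [0, 0, 0, 0], [0, 0, 0, 0], [0, 0, 0, 0], [0, 0, 0, 0], [0, 0, 0, 0], [0, 0, 0, 0]]]}}

```text
clock: 8.4
eef_pos: [0.5987, -0.0538, 0.0276]
tool_rot: [0.994, 0.106, 0.018, 0.008]
ft_force: [0.7, -0.1, 1.8]
grip_width: 0.08
```

```bash
python3 st.py -128 -45 26
python3 - <<'E'
from h import *
print(np.mean([telemetry.get_obs()['ft_force'] for _ in range(5)],0))
s=shot('side')
cv2.imwrite('pics/i.png',cv2.resize(s['color'][140:250,210:320,::-1],(440,440),interpolation=cv2.INTER_CUBIC))
for _ in range(6): shot('side');print(telemetry.get_obs()['ft_force'].round(1),telemetry.get_obs()['eef_pos'].round(4))
E
```

```text
t8.4 lane x -130.4 y -45.4 z 27.6 grip 80.0 turn needed -0.0743881552789869 F [ 0.7 -0.1  1.8] tilt [ 0.038 -0.012 -0.999] q [-0.09  0.59 -0.08  0.86 -0.01  1.27]
tool shift mm [-0.4 -2.4  1.6]
[ 0.71478614 -0.14672617  1.84275043]
[-0.1 -0.6  2.3] [ 0.5987 -0.0538  0.0276]
[0.8 1.1 1.8] [ 0.5987 -0.0538  0.0276]
[1.2 3.2 1.8] [ 0.5987 -0.0538  0.0276]
[0.6 0.4 1.8] [ 0.5987 -0.0538  0.0276]
[-0.4 -0.   2.1] [ 0.5987 -0.0538  0.0277]
[1.2 0.7 2.2] [ 0.5987 -0.0538  0.0276]
```

View pics/i.png

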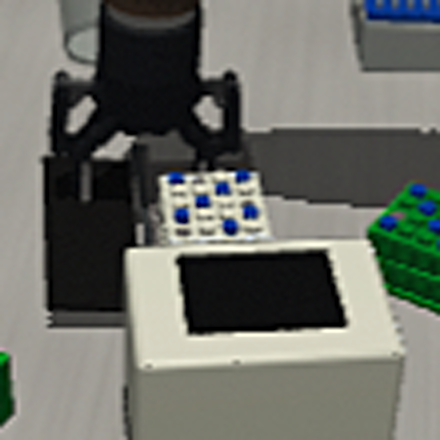

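Request:
{"api": "apply_moves", "payload": {"moves": [[[0, 0, 1, 0], [0, 0, 0.5, 0], [0, -3, 0, 0], [0, -3, 0, 0], [0, -3, 0, 0], [0, -3, 0, 0], [0, -3, 0, 0], [0, -3, 0, 0], [0, 0, 0, 0], [0, 0, 0, 0]]]}}

```text
clock: 9.75
eef_pos: [0.594, -0.0369, 0.0255]
tool_rot: [0.994, 0.105, 0.018, 0.01]
ft_force: [0.2, -3.3, 2.2]
grip_width: 0.0796
```

```bash
python3 st.py 1 -45 26
python3 - <<'E'
from h import *
s=shot('side')
cv2.imwrite('pics/j.png',cv2.resize(s['color'][140:250,210:320,::-1],(440,440),interpolation=cv2.INTER_CUBIC))
f=[]
for _ in range(3): f.append(telemetry.get_obs()['ft_force']);shot('wrist')
print(np.mean(f,0))
E
```

```text
t9.8 lane x -112.9 y -44.4 z 25.5 grip 79.6 turn needed -0.17766394136184083 F [ 0.2 -3.3  2.2] tilt [ 0.037 -0.017 -0.999] q [-0.06  0.58 -0.1   0.85 -0.01  1.31]
tool shift mm [   0.3 -113.8   -3.2]
[ 0.30948756 -1.60943516  2.39858578]
```

View pics/j.png

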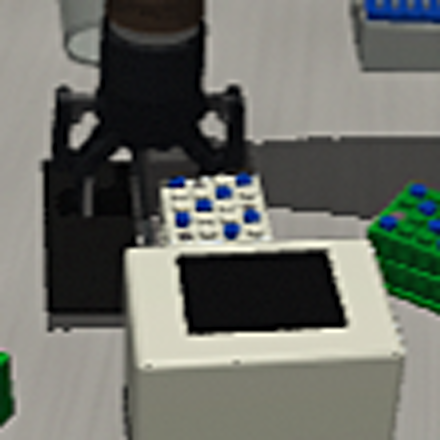

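Request:
{"api": "apply_moves", "payload": {"moves": [[[0, -4, 0, 0], [0, -4, 0, 0], [0, -4, 0, 0], [0, -4, 0, 0], [0, -4, 0, 0], [0, -4, 0, 0], [0, -4, 0, 0], [0, -4, 0, 0], [0, -4, 0, 0], [0, 0, 0, 0]]]}}

```text
clock: 10.95
eef_pos: [0.5867, 0.0004, 0.0255]
tool_rot: [0.994, 0.104, 0.018, 0.011]
ft_force: [0.3, -2.4, 3.0]
grip_width: 0.08
```

```bash
python3 st.py 1 -45 26
```

```text
t10.9 lane x -74.8 y -45.1 z 25.5 grip 80.0 turn needed -0.21115674431913511 F [ 0.3 -2.4  3. ] tilt [ 0.039 -0.018 -0.999] q [ 0.01  0.57 -0.12  0.84 -0.02  1.37]
tool shift mm [ -0.3 -75.8  -2.5]
```

Request:
{"api": "apply_moves", "payload": {"moves": [[[0, -4, 0, 0], [0, -4, 0, 0], [0, -4, 0, 0], [0, -4, 0, 0], [0, -4, 0, 0], [0, -4, 0, 0], [0, -4, 0, 0], [0, -4, 0, 0], [0, -4, 0, 0], [0, -4, 0, 0]]]}}

```text
clock: 11.95
eef_pos: [0.5787, 0.0413, 0.0255]
tool_rot: [0.994, 0.104, 0.019, 0.013]
ft_force: [0.6, -4.4, 6.0]
grip_width: 0.0796
```

```bash
python3 st.py 1 -45 26
```

```text
t11.9 lane x -33.2 y -46.0 z 25.5 grip 79.6 turn needed -0.2794894546601334 F [ 0.6 -4.4  6. ] tilt [ 0.041 -0.021 -0.999] q [ 0.08  0.56 -0.14  0.83 -0.02  1.45]
tool shift mm [ -1.1 -34.1  -1.6]
```

Request:
{"api": "apply_moves", "payload": {"moves": [[[-0.5, -4, 0, 0], [-0.5, -4, -0.1, 0], [0, -4, -0.1, 0], [0, -4, -0.1, 0], [0, -4, -0.1, 0], [0, -4, -0.1, 0], [0, -3, 0, 0], [0, -2, 0, 0], [0, 0, 0, 0], [0, 0, 0, 0]]]}}

```text
clock: 12.95
eef_pos: [0.571, 0.0728, 0.0255]
tool_rot: [0.994, 0.104, 0.02, 0.013]
ft_force: [1.1, -4.9, 5.1]
grip_width: 0.0798
```

```bash
python3 st.py 1 -45 26
python3 - <<'E'
from h import *
s=shot('top')
cv2.imwrite('pics/k.png',cv2.resize(s['color'][125:245,130:320,::-1],None,fx=4,fy=4,interpolation=cv2.INTER_CUBIC))
E
```

```text
t12.9 lane x -0.8 y -45.1 z 25.5 grip 79.8 turn needed -0.20996563811764268 F [ 1.1 -4.9  5.1] tilt [ 0.042 -0.022 -0.999] q [ 0.14  0.55 -0.16  0.83 -0.03  1.5 ]
tool shift mm [-0.1 -1.8 -0.6]
```

View pics/k.png

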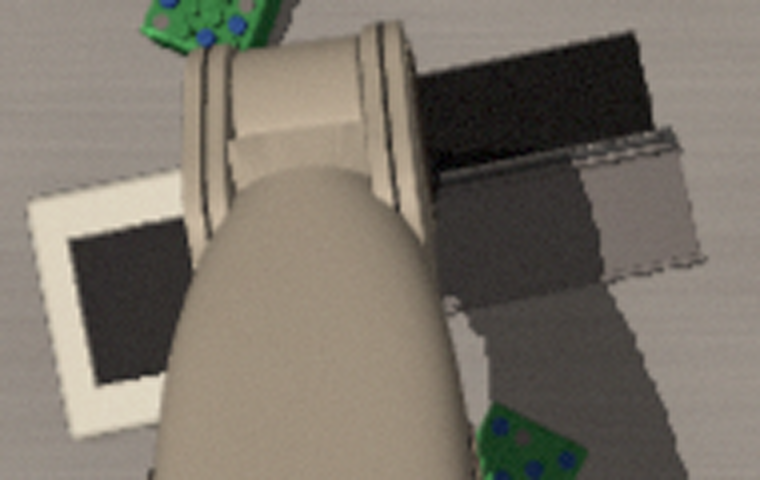

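Request:
{"api": "apply_moves", "payload": {"moves": [[[0, -1, 0, 0], [0, -1, 0, 0], [0, -1, 0, 0], [0, 0, 0, 0], [0, 0, 0, 0], [0, 0, 0, 0], [0, 0, 0, 0], [0, 0, 0, 0], [0, 0, 0, 0], [0, 0, 0, 0]]]}}

```text
clock: 14.0
eef_pos: [0.5708, 0.0727, 0.0256]
tool_rot: [0.994, 0.104, 0.02, 0.016]
ft_force: [0.5, -5.2, 5.7]
grip_width: 0.0797
```

```bash
python3 st.py 1 -45 26
python3 - <<'E'
from h import *
shot('wrist','l.png')
f=[]
for _ in range(3): f.append(telemetry.get_obs()['ft_force']);shot('wrist')
print(np.mean(f,0))
E
```

```text
t14.0 lane x -0.8 y -44.9 z 25.6 grip 79.7 turn needed -0.18954313729978267 F [ 0.5 -5.2  5.7] tilt [ 0.043 -0.029 -0.999] q [ 0.14  0.55 -0.16  0.83 -0.03  1.5 ]
tool shift mm [ 0.1 -1.8 -0.5]
[ 1.37040832 -4.42754073  5.27787593]
```

View pics/l.png

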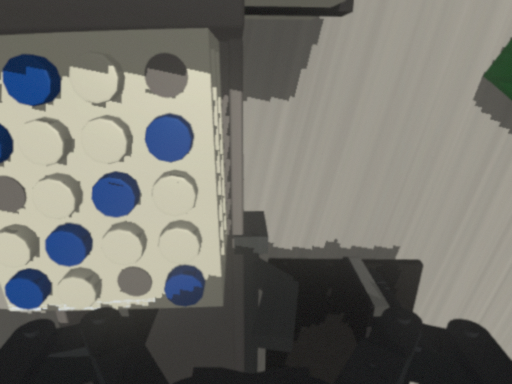

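```bash
cat > m.py <<'E'
from st import *
c=load('wrist')
def lane(w):
    d=w[:2]-p[:2];a,b=np.cos(p[2]),np.sin(p[2]);return np.round(1000*np.array([a*d[0]+b*d[1],-b*d[0]+a*d[1]]),1)
E
python3 - <<'E'
from m import *
for n,uv,z in(('rear R',(222,305),56),('rear',(100,308),56),('frontR',(210,30),56),('stop top edge',(130,30),62),('stop top',(240,12),62),('ped front',(420,262),18.5),('ped front',(300,260),18.5)): print(n,lane(atz(c,uv,z/1000)))
for L in((96,-20,62),(96,-20,56),(96,-20,50),(12,-34,56),(5,-100,18.5)): print(L,proj(c,W(p,[L])).round(0))
E
```

```text
rear R [ 11.9 -33.8]
rear [11.6  6.6]
frontR [ 94.4 -33.7]
stop top edge [ 94.1 -15.8]
stop top [ 97.6 -41. ]
ped front [   1.9 -122.3]
ped front [  4.9 -66.6]
(96, -20, 62) [[147.  21.]]
(96, -20, 56) [[154.  24.]]
(96, -20, 50) [[159.  26.]]
(12, -34, 56) [[222. 305.]]
(5, -100, 18.5) [[374. 258.]]
```

Request:
{"api": "apply_moves", "payload": {"moves": [[[0, 3, 0, 0], [0, 5, 0, 0], [0, 7, 0, 0], [0, 8, 0, 0], [0, 8, 0, 0], [0, 8, 0, 0], [0, 8, 0, 0], [0, 8, 0, 0], [0, 5, 0, 0], [0, 0, 0, 0]]]}}

```text
clock: 15.2
eef_pos: [0.5812, 0.0132, 0.0249]
tool_rot: [0.994, 0.106, 0.017, 0.011]
ft_force: [0.3, 1.2, 2.3]
grip_width: 0.0797
```

```bash
python3 st.py -60 -45 130
python3 - <<'E'
from h import *
shot('wrist','n.png')
E
```

```text
t15.2 lane x -61.2 y -42.5 z 24.9 grip 79.7 turn needed -0.08807219383373344 F [0.3 1.2 2.3] tilt [ 0.035 -0.018 -0.999] q [ 0.03  0.56 -0.14  0.84 -0.02  1.39]
tool shift mm [   5.7    1.5 -105. ]
```

View pics/n.png

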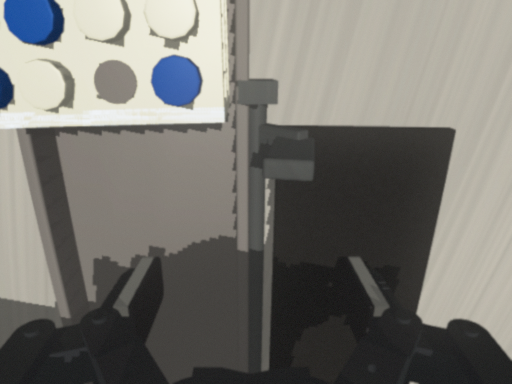

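The rack's rear top edge is at row 110 and the open blade is at (290,155), outside the wall. Both are clear of the fingers, so I lift.

Request:
{"api": "apply_moves", "payload": {"moves": [[[0, 0, -4, 0], [0, 0, -6, 0], [0, 0, -6, 0], [0, 0, -6, 0], [0, 0, -6, 0], [0, 0, -6, 0], [0, 0, -6, 0], [0, 0, -8, 0], [0, 0, -8, 0], [0, 0, -8, 0]]]}}

```text
clock: 16.25
eef_pos: [0.5767, 0.0147, 0.0925]
tool_rot: [0.994, 0.106, 0.014, 0.012]
ft_force: [-0.3, -0.6, 0.1]
grip_width: 0.0799
```

Request:
{"api": "apply_moves", "payload": {"moves": [[[0, 0, -12, 0], [0, 0, -12, 0], [0, 4, -12, 0], [0, 4, -12, 0], [0, 4, -12, 0], [0, 4, -10, 0], [0, 4, -6, 0], [0, 0, 0, 0], [0, 0, 0, 0], [0, 0, 0, 0]]]}}

```text
clock: 17.25
eef_pos: [0.5798, -0.0038, 0.1793]
tool_rot: [0.994, 0.106, 0.017, 0.012]
ft_force: [0.5, 0.1, 0.5]
grip_width: 0.08
```

```bash
python3 st.py -60 -45 130
python3 - <<'E'
from h import *
c=shot('wrist');s=shot('side')
a=cv2.resize(s['color'][140:250,210:320,::-1],(384,384),interpolation=cv2.INTER_CUBIC)
cv2.imwrite('pics/o.png',np.hstack([c['color'][:,:,::-1],a])[:,:800] if 0 else np.hstack([c['color'][:,:400,::-1],a]))
E
```

```text
t17.2 lane x -77.5 y -37.4 z 179.3 grip 80.0 turn needed -0.028483101652049925 F [0.5 0.1 0.5] tilt [ 0.036 -0.021 -0.999] q [ 0.    0.41  0.06  1.18 -0.02  1.36]
tool shift mm [  6.  -18.9  49. ]
```

Run:
```python
from m import *
g=cv2.cvtColor(c['color'],cv2.COLOR_RGB2GRAY)
def scan(A,B,n=41):
    P=np.linspace(A,B,n);u=proj(c,W(p,P)).astype(np.float32)
    v=cv2.remap(cv2.GaussianBlur(g,(3,3),0),u[None],None,cv2.INTER_LINEAR)[0]
    return P,v,u
for y in(-25,-10,10,25):
    P,v,u=scan((-10,y,56),(40,y,56)); d=np.abs(np.diff(v.astype(int)));i=d[:30].argmax();print('rack rear y',y,'x',P[i,0],v[::4],u[0].round())
for x in(-40,-80,-120):  # pedal outer edge if shut
    P,v,u=scan((x,-70,69.5),(x,-125,69.5)); print('pedal edge x',x,v[::3],u[0].round(),u[-1].round())
print('shut edge expected -103; fully-down edge would appear at', [(lane(atz(c,proj(c,W(p,[(x,-124,18.5)]))[0],.0695))) for x in(-40,-80,-120)])
P,v,u=scan((0,-45,58),(0,5,58));print('blade shut along y -45..5',v[::2])
```

```text
rack rear y -25 x 10.0 [115  96 108 103 138 212 134 139 245 246 247] [228.  96.]
rack rear y -10 x 10.0 [167 168 167 102 151 246 186 211 244 239 245] [207.  96.]
rack rear y 10 x 10.0 [164 165 165  98 162 223 245 246 225 122 126] [178.  96.]
rack rear y 25 x 15.0 [161 163 160  92 183 219 115 120 208 245 246] [157.  97.]
pedal edge x -40 [ 50  49  51  52  54  57  60  64 206 212 211 211 215 213] [293. 142.] [371. 141.]
pedal edge x -80 [ 48  49  50  53  54  58  61  65 210 210 214 212 214 214] [291. 195.] [364. 194.]
pedal edge x -120 [ 44  42  42  44  47  50  52  63 208 209 212 212 211 210] [289. 243.] [358. 242.]
shut edge expected -103; fully-down edge would appear at [array([ -31.3, -107.7]), array([ -64.1, -107.7]), array([ -96.9, -107.7])]
blade shut along y -45..5 [103 104 105 105 106 107 107 107 108  99  97 112 168 170 167 169 169 162
 167 168 162]
```

```bash
python3 -c "
from workcell import workorder
print(workorder.job_done())"
```

```text
the job is handed in; nothing more can be done
None
```

The rack is loaded home and the gate is shut behind it. I handed the job in at about 17.3 s, against the 40 s limit.

**What I did:** I pressed the pedal down to its stop with one finger. With the other finger I pushed the white rack along the lane until it stopped moving. I then backed off about 60 mm with the pedal still held, and lifted straight up so the gate sprang shut.

**Last checks** (wrist camera):
- **Rack:** its rear face measured at about lane x +10 to +12 mm, so its origin is at about +52 to +54 mm; the target is 49 to 58 mm. Extra 1 mm pushes no longer moved the tool, which agrees with it being against the end stop. One of the four scan lines read 15 mm. I took that as a tube cap or image noise and set it aside.
- **Gate:** the blade shows in the lane out to about lane y -16 mm, where the description puts a shut blade at -18 mm. The pedal's outer edge is back at about lane y -102 mm, against -103 mm expected.
- **Arm:** the fingers are clear, with the tool about 180 mm up and wrist force within noise.

**Not confirmed:** the last picture could not be viewed because the viewer limit was reached, so the final gate and rack checks are numerical only. The bystanders were not re-measured at the end, but the arm did not go near them.

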